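Press a module cover home under the toggle clamp

ROBOT

A 7-joint arm with a two-finger parallel gripper is mounted at the origin on the work surface. World frame = base frame: x ahead of the robot, y to its left, z up, the work surface at z = 0. Lengths are in m, angles in rad, forces in N, time in s.
With the tool pointing down it reaches from about 0.425 to 0.8 m from the base axis. Payload 8.3 kg.
Tool frame: the origin (TCP) lies midway between the tips of the shut fingers; the grasp point (between the pads) lies 19 mm behind it (env.tcp_to_grasp is the z of the grasp point in the tool frame, in m); z points along the fingers, y is the line along which they close (so a half turn about z gives the same grasp; the last joint's range is limited). The gripper opens to 85 mm and grips with 20 to 120 N. Pads are 22 mm wide; open, the fingers measure 114 mm over their backs; the gripper's body (76 mm by 85 mm) begins 54 mm behind the grasp point. The pads swing forward as they close: fully open they stand 13 mm farther back than shut.
Start: joints at [1.109, 0.383, 0.016, 1.37, -0.006, 1.388, -0.046], TCP at [0.243, -0.576, 0.231] pointing down, gripper open.
Joint ranges: [-2.95, 2.95], [-0.25, 2.06], [-1.52, 1.56], [0.18, 2.33], [-1.44, 4.58], [0.02, 2.06], [-3.01, 3.01]. Speed limits (rad/s): [2.39, 2.39, 3.01, 3.01, 3.14, 3.14, 3.14].

INTERFACE

Orientations are given as [roll, pitch, yaw] about the fixed x, y, z axes, in that order (R = Rz(yaw) Ry(pitch) Rx(roll)).
In Python, from workcell import env gives the robot as it stands. The module is installed in compiled form; this text tells all that it offers. Calls block until the motion is done:
- env.movep(position, orientation): joint-space move of the TCP to a pose.
- env.move_linear(position, orientation=None, speed=0.15): straight line of the TCP; orientation=None keeps the orientation; speed is the mean speed in m/s.
- env.move_joints(angles): joint-space move.
- env.open_gripper() and env.grasp(f_grip=None): open the fingers fully, or close them until they stop; f_grip is the grip in N (None keeps the last).
- env.hold(seconds).
- env.ik(position, orientation): joint angles nearest the present ones, or None.
- env.observe(): the state.
- env.get_image(name): name is "side" or "top" or "wrist"; returns a dict with "image" (420x560x3 uint8, red, green, blue), "depth" (420x560 float32, m along the optical axis (not along the pixel's ray), 0 where there is no reading), "mtx" (3x3 intrinsics, pixels), "dist" ([k1, k2, p1, p2, k3] as OpenCV has them; the pictures are not rectified), "position" and "attitude" of the camera in the world. Camera axes: x right, y down, z forward; pixel columns grow to the right and rows downward; lengths in m; the calibration is good to about 2 mm. A picture is of the moment at which its call begins.
A pose or a line that the arm cannot do raises env.MotionError and nothing moves.
- env.sign_off(): hands the job in; it is judged then, once.
Trained networks look in a picture, given as the dict that the camera call returned (one of the last four; its "shot" number tells which), for a name from the list of things; names that differ only in an ending like _2 or _b are one class to them, and where a whole thing is asked for, a point or a joint stands for the part that bears it (a point fixed in the world has none). Each returns a list of dicts, best first, with "p" (0 to 1); they miss things now and then, are a little off and sometimes report something else, mostly with a low value. They report only what shows in the picture. A call takes as long as a camera call. They do not tell look-alikes from the thing itself.
- env.masks_of(target, picture): "pixels" (420x560 bool, what is visible of it) and "rect" ([left, top, right, bottom] in pixels, round what is visible of it).
- env.tip_of(target, picture): "pixel" ([column, row] in pixels: a listed point, or the origin of a listed thing).
The state is a dict: "time": time; "qpos": joint angles; "dq": joint speeds; "effort": joint torques, N m; "tcp_pos": TCP position; "tcp_rot": TCP orientation; "contact_force": force on the tool from outside, world axes, zero at the start; "moment": the same for the moment, N m; "gripper_width": finger opening in m; "finger_force": force on a finger pad.
Only numpy, scipy, OpenCV 4.12 (cv2) and the standard library are available. Lean on these libraries where they do the work, as an engineer would, in place of code of your own. Each camera call takes 0.05 s, during which the arm holds its last target. There are 200 camera calls.

TASK

The lamp module (orange, cross-in-a-circle symbol) has had a repair and its cover still stands proud of its base. Lay the module flat between the pins of the sloping press nest without dropping it and let go, swing the toggle clamp's red handle over until the clamp locks past centre and has pressed the cover home, then swing the handle all the way back so the clamp stands fully open, and let go. Leave the module in the nest and the other kit on the table where it is.

Things in the scene. Friction and masses are not known exactly. Their poses are not given: they have to be found in the camera images.
- lamp_module: Module to press: orange box, 62 mm along its x, 100 along y, 0.2 kg. Base 12 mm thick; above it the cover, 9 mm, same outline, on a black inner rim, 5 to 6.5 mm proud (black gap all round, 26 to 28 mm high in all; 21 when home). On it a black circle with a cross, four sockets near the edges. Origin: centre of the underside, z up. Either end may point either way in the nest.
- lamp_cover (a joint): Gap between the lamp module's base and its cover in m: 0 = pressed home, 0.005 to 0.0065 at the start. The cover slides stiffly: about 4 N presses it down, and it stays where it is left.
- nest: Press nest: aluminium plate on a grey stand, sloping 25 deg. x runs uphill away from the robot, y is level, to the left towards the clamp, z square off the plate, leaning 25 deg towards the robot. Origin: on the plate's face, centre of the module's place, 80 mm above the table. Plate: x -95 to 95, y -80 to 215 mm. The module lies flat on it, its axes along the nest's (or half a turn about z).
- nest_pin (a point): Top of one of the nest's eight round-nosed locating pins, 8 mm thick, 14 mm high: in the nest's frame at x +/-37, y +/-38 mm (this one +37, +38) and at x +/-18, y +/-56 mm. They leave the module 2 mm of play on every side, and 68 mm free between the two pins of a long side for a finger. The module stays on the slope by friction or creeps to the lower pins.
- clamp_handle (a joint): Turn of the clamp handle in rad: 0 = clamp fully open (handle lies out to the left on its stop), 1.64 dead centre, 1.728 locked past centre on its other stop (nearly upright). It stays in both ends when let go and moves lightly (a few N at the grip). At value q the direction from pivot to grip, in the nest's frame, is y = -cos(3.089 - q), z = sin(3.089 - q), x = 0.
- handle_grip (a point): Point on the middle line of the red handle grip, 105 mm from handle_pivot. The grip is a flat bar reaching from 50 to 150 mm from the pivot, 16 mm thick along the nest's x (the way to pinch it), 22 mm across. Pinching fingers creep on the bar as it turns between them, so the handle lags a little behind them.
- handle_pivot (a point): Pivot of the clamp handle, fixed, at the top of the clamp's steel foot: in the nest's frame at x 0, y 184.6, z 73.8 mm. The axis is the nest's x.
- clamp_foot (a point): Centre of the underside of the rubber foot (18 mm wide) on the clamp arm. Clamp open: the arm stands nearly upright, foot at y 107, z 157 mm in the nest's frame. Locked: the foot presses on the middle of the nest (x 0, y 0), 21 mm above the plate. The arm pivots at y 130, z 29 mm.
- buzzer_module: Bystander: orange module 62 x 100 x 21 mm with a black round buzzer 38 mm wide, 20 mm high on top. Origin: centre of its underside.
- solar_module: Bystander: orange module 62 x 100 x 21 mm with a dark blue solar cell on top. Origin: centre of its underside.
- crank_generator: Bystander: blue and black hand-crank generator, 76 mm along x, 165 mm along y, 86 mm high. Origin: centre of its underside.
- wind_turbine: Bystander: model wind turbine with orange blades on a blue post, on a clear base board 150 mm along x, 220 mm along y, about 240 mm high. Origin: centre of its underside.
There are look-alikes about, which are no part of the job. Leave any purple or turquoise look-alike of the lamp_module alone.

How it is judged:
By the outcome, as a careful person would: the job done as asked, in the order asked, and still so for the second after the job is handed in, with the robot touching nothing.
It also fails if it takes over 67 s, if anything falls off the work surface, if the arm or the gripper's body presses on something with over 40 N, if the wrist force passes 120 N, or if a joint passes its speed limit or range.

## Working session

There is one attempt and no reset: what is moved stays moved. The work goes in short steps, each a Python script; the robot and the scene stay as the last script left them, time stands still between calls to the robot, and variables do not carry over. Pictures are saved under pics/ and viewed, at most 10 in all, crops included, and the job is handed in when it is done.

```bash
mkdir -p pics; cat > h.py <<'E'
import numpy as np, cv2
from workcell import env
from scipy.spatial.transform import Rotation as R
def save(pic,name): cv2.imwrite('pics/'+name,cv2.cvtColor(pic['image'],cv2.COLOR_RGB2BGR))
def cam(pic):
    a=np.array(pic['attitude'],float)
    M=a if a.shape==(3,3) else (R.from_euler('xyz',a).as_matrix() if a.size==3 else R.from_quat(a).as_matrix())
    return M,np.array(pic['position'],float)
def pts(pic,uv,z=None):
    """pixels (n,2) -> world, by depth array z"""
    uv=np.asarray(uv,float).reshape(-1,1,2)
    n=cv2.undistortPoints(uv,np.array(pic['mtx']),np.array(pic['dist'])).reshape(-1,2)
    if z is None:
        i=uv.reshape(-1,2).round().astype(int); z=pic['depth'][i[:,1],i[:,0]]
    M,p=cam(pic)
    return (np.c_[n,np.ones(len(n))]*np.asarray(z).reshape(-1,1))@M.T+p
def maskpts(pic,m):
    v,u=np.nonzero(m&(pic['depth']>0)); return pts(pic,np.c_[u,v]),np.c_[u,v]
E
python3 - <<'E'
from h import *
s=env.observe();print(s['time'],s['tcp_pos'],s['tcp_rot'],s['gripper_width'],env.tcp_to_grasp)
for n in('top','side'):
    p=env.get_image(n);save(p,n+'0.png');print(n,p['position'],p['attitude'])
    for t in('lamp_module','nest','clamp_handle','buzzer_module','solar_module','crank_generator','wind_turbine'):
        for d in env.masks_of(t,p)[:4]:
            P,_=maskpts(p,d['pixels']); print(t,round(d['p'],2),d['rect'],np.median(P,0).round(3) if len(P) else None)
    for t in('nest_pin','handle_grip','handle_pivot','clamp_foot','nest','lamp_module'):
        for d in env.tip_of(t,p)[:3]: print(' tip',t,round(d['p'],2),np.round(d['pixel'],1),pts(p,[d['pixel']]).round(3))
E
```

```text
0.0 [ 0.24251792 -0.57548118  0.23024525] [-3.13961164e+00  4.44160967e-05  3.98853797e-01] 0.08536059848112586 -0.0187
top [ 0.42459576 -0.04731563  1.64192575] [-3.05515886 -0.003659   -1.55566463]
lamp_module 0.97 [361.5, 216.3, 383.8, 233.6] [ 0.507 -0.432  0.027]
lamp_module 0.89 [378.9, 182.9, 403.4, 199.6] [ 0.647 -0.5    0.022]
lamp_module 0.82 [368.5, 244.6, 394.5, 270.8] [ 0.36  -0.457  0.022]
lamp_module 0.7 [430.5, 230.9, 461.1, 251.2] [ 0.441 -0.738  0.021]
nest 0.62 [180.7, 176.2, 294.2, 225.8] [0.574 0.061 0.094]
clamp_handle 0.67 [180.3, 210.3, 234.7, 215.8] [0.538 0.223 0.158]
buzzer_module 0.78 [326.8, 239.5, 352.5, 255.0] [ 0.41  -0.286  0.022]
solar_module 0.92 [324.9, 197.8, 351.4, 211.8] [ 0.587 -0.284  0.023]
crank_generator 0.73 [299.3, 144.8, 340.4, 171.3] [ 0.769 -0.21   0.046]
wind_turbine 0.68 [95.0, 208.4, 150.7, 250.5] [0.467 0.58  0.009]
 tip nest_pin 0.62 [260.1 194. ] [[0.614 0.032 0.099]]
 tip handle_grip 0.79 [195.  215.5] [[ 0.532  0.307 -0.002]]
 tip handle_pivot 0.74 [224.4 210.8] [[0.54  0.161 0.168]]
 tip clamp_foot 0.65 [239.  218.4] [[0.509 0
[... 603 characters left out ...]
-0.602  0.019]
nest 0.7 [254.3, 184.1, 301.1, 241.7] [ 0.606 -0.015  0.093]
buzzer_module 0.62 [253.0, 275.6, 268.5, 287.3] [ 0.423 -0.277  0.039]
solar_module 0.74 [295.7, 258.5, 320.1, 286.2] [ 0.582 -0.3    0.021]
solar_module 0.5 [255.2, 181.4, 302.4, 244.2] [ 0.607 -0.014  0.092]
wind_turbine 0.51 [167.0, 165.0, 187.3, 188.0] [0.405 0.614 0.007]
 tip nest_pin 0.8 [269.2 202. ] [[0.611 0.05  0.096]]
 tip handle_grip 0.36 [268.6 202.2] [[0.609 0.051 0.095]]
 tip nest 0.84 [269.1 218.1] [[ 0.576 -0.023  0.076]]
 tip lamp_module 0.94 [262.1 335.3] [[ 0.343 -0.467  0.02 ]]
 tip lamp_module 0.9 [345.1 401.9] [[ 0.431 -0.736  0.022]]
 tip lamp_module 0.85 [334.9 355.3] [[ 0.484 -0.609  0.018]]
```

```bash
python3 - <<'E'
import cv2
a=cv2.imread('pics/top0.png')[130:290,80:480]; b=cv2.imread('pics/side0.png')[150:420,220:420]
a=cv2.resize(a,None,fx=2,fy=2,interpolation=3);cv2.imwrite('pics/top0c.png',a)
cv2.imwrite('pics/side0c.png',cv2.resize(b,None,fx=2.2,fy=2.2,interpolation=3))
E
```

```text
(no output)
```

View pics/top0c.png

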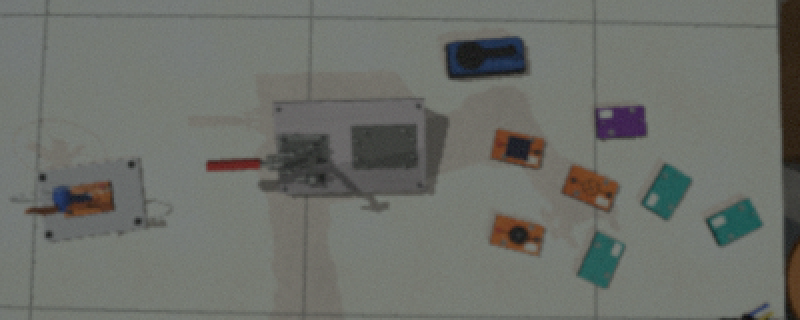

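View pics/side0c.png

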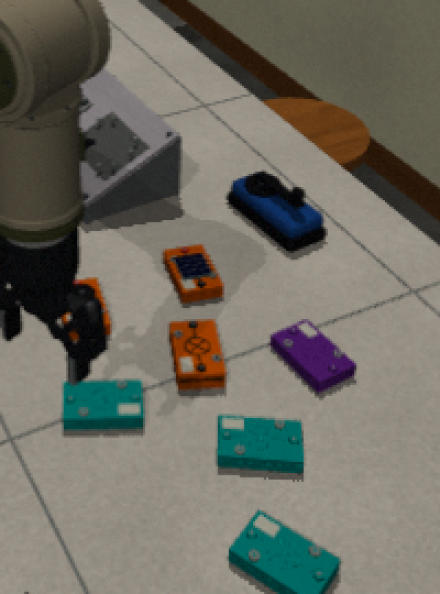

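The lamp module is the orange one with the cross, at top crop (590,187), full-frame (375,224), and at side crop (197,350). Its long axis is mostly along world y. The nest is at top (270,202) with the red handle lying out to the left, and the purple and turquoise boxes are decoys.

```bash
cat >> h.py <<'E'
def onz(pic,uv,h):
    a=pts(pic,[uv],[1.])[0]; M,p=cam(pic); d=a-p; return p+d*(h-p[2])/d[2]
S=np.radians(25)
def nestR(yaw): return R.from_euler('z',yaw).as_matrix()@R.from_euler('y',-S).as_matrix()
def lamp_fit(pic,near):
    best=None
    for d in env.masks_of('lamp_module',pic):
        P,uv=maskpts(pic,d['pixels'])
        if len(P)<50: continue
        m=np.median(P,0); e=np.linalg.norm(m[:2]-near)
        if best is None or e<best[0]: best=(e,P)
    P=best[1]; h=np.percentile(P[:,2],70); T=P[abs(P[:,2]-h)<.006]
    return h,cv2.minAreaRect((T[:,:2]*1000).astype(np.float32)),len(T)
def toolrot(yaw,sgn=1,tilt=0):
    """tool z=-nest z tilted by `tilt` about nest x (turns -z to +y), tool y=sgn*nest x"""
    N=nestR(yaw)@R.from_euler('x',tilt).as_matrix()
    M=np.c_[np.cross(sgn*N[:,0],-N[:,2]),sgn*N[:,0],-N[:,2]]
    return R.from_matrix(M).as_euler('xyz')
E
python3 - <<'E'
from h import *
p=env.get_image('top')
print('lamp',lamp_fit(p,[.505,-.44]))
for t,h in(('nest',.08),('handle_pivot',.1469),('nest_pin',.1083),('handle_grip',.1519),('clamp_foot',.2223)):
    print(t,[onz(p,d['pixel'],h).round(4) for d in env.tip_of(t,p)[:1]])
d=env.masks_of('nest',p)[0]; P,_=maskpts(p,d['pixels'])
# plane fit, robust
A=np.c_[P[:,:2],np.ones(len(P))]; w=np.ones(len(P),bool)
for _ in range(8):
    c=np.linalg.lstsq(A[w],P[w,2],rcond=None)[0]; r=P[:,2]-A@c; w=abs(r)<.005
print('plane',c,w.sum(),len(P),'yaw',np.arctan2(c[1],c[0]),'slope',np.degrees(np.arctan(np.hypot(*c[:2]))))
print(cv2.minAreaRect((P[w][:,:2]*1000).astype(np.float32)))
# IK tests
for s in(1,-1):
    for o in([.58,0,.2],[.58,0,.09]): print(s,env.ik(o,toolrot(0,s)))
    for t in(0,.3,.6,.9): print(s,t,env.ik([.51,.16,.24],toolrot(0,s,t)),env.ik([.55,.29,.14],toolrot(0,s,t)) )
E
```

```text
lamp (np.float64(0.029436010107756715), ((507.0764465332031, -436.1031494140625), (98.30259704589844, 61.239505767822266), 68.1038818359375), 292)
nest [array([ 0.5892, -0.0156,  0.08  ])]
handle_pivot [array([0.5385, 0.1734, 0.1469])]
nest_pin [array([0.6198, 0.0366, 0.1083])]
handle_grip [array([0.5258, 0.2624, 0.1519])]
clamp_foot []
plane [ 0.45131834  0.03323253 -0.18090633] 2290 3678 yaw 0.07350169510332141 slope 24.348664336648255
((579.7255859375, 52.349876403808594), (175.65980529785156, 294.2222900390625), 2.354560613632202)
1 [ 0.65215934  0.0427696  -0.73462605  1.94234314  0.09057239  0.73392431
 -0.12959342]
1 [ 0.58735241  0.209585   -0.71596446  2.0711557   0.36906452  0.49988344
 -0.37569707]
1 0 [ 0.93294858 -0.22843279 -1.23724887  1.94600546 -0.09739178  0.85657451
 -0.29331906] [ 0.04210291  0.31561603 -0.85556478  1.8629367   0.72663443  0.86059942
 -1.17959048]
1 0.3 [ 0.8013178  -0.18764699 -0.90429747  2.02294766 -0.54183503  0.82940261
  0.22708812] [ 0.26355093  0.20917591 -0.82966947  1.99405812  0.20313315  0.48885652
 -0.601391  ]
1 0.6 [ 0.75024273 -0.0
[... 537 characters left out ...]
18025196  0.65527527  2.00854338  0.42125555  0.93720039
  2.3876426 ] [ 0.32429211  0.51689689 -1.27544257  1.85456038  0.99852545  1.03408057
  1.79831134]
-1 0.3 [ 0.54840543 -0.15678042 -0.69462534  2.02904647 -0.46271788  0.80437254
 -2.98710595] [-1.56634331  0.25024047  1.21116434  2.05896995 -0.66841229  0.55904627
 -3.00455424]
-1 0.6 [ 0.38212099 -0.05675911 -0.33839022  2.06788645 -0.84483876  0.91668841
 -2.50078784] [ 0.17381842  0.20011539 -0.48703016  2.07137043 -0.88506101  0.48731737
 -2.5689001 ]
-1 0.9 [ 0.36330603  0.12122715 -0.16123135  2.05300921 -1.09079524  1.14868024
 -2.14362927] [ 0.21993248  0.34642716 -0.34850693  2.06732645 -1.30493265  0.78148471
 -2.00429069]
```

```bash
python3 - <<'E'
from h import *
N=nestR(.05); o=np.array([.585,-.008,.08])
env.movep(o+N@[-.01,0.0,.22],toolrot(.05,1)); print(env.observe()['time'])
p=env.get_image('wrist'); save(p,'w1.png'); print(p['position'],p['attitude'])
for t in('nest','nest_pin','handle_pivot','clamp_foot'):
    for d in env.tip_of(t,p)[:8]: print(t,round(d['p'],2),np.round(d['pixel'],1),pts(p,[d['pixel']]).round(4))
np.savez('w1.npz',**{k:p[k] for k in('image','depth','mtx','dist','position','attitude')})
E
```

```text
Traceback (most recent call last):
workcell.MotionError: the arm cannot take that pose within its joint ranges
```

```bash
python3 - <<'E'
from h import *
N=nestR(.05); o=np.array([.585,-.008,.08])
for h in(.19,.17,.15,.13):
    q=env.ik(o+N@[0.02,0.0,h],toolrot(.05,1))
    if q is not None: break
print(h,q)
env.move_joints(q); print(env.observe()['time'])
p=env.get_image('wrist'); save(p,'w1.png'); print(p['position'],p['attitude'])
for t in('nest','nest_pin','handle_pivot','clamp_foot'):
    for d in env.tip_of(t,p)[:8]: print(t,round(d['p'],2),np.round(d['pixel'],1),pts(p,[d['pixel']]).round(4))
np.savez('w1.npz',**{k:p[k] for k in('image','depth','mtx','dist','position','attitude')})
E
```

```text
0.19 [ 0.71051096 -0.17620296 -0.64815854  1.9661883  -0.18963981  0.88726321
  0.18438476]
4.0417
[0.45912788 0.06160316 0.39103149] [ 2.83344839 -0.43543677  0.0471926 ]
nest 0.7 [257.4 186.2] [[ 0.5806 -0.014   0.0817]]
nest_pin 0.64 [296.7 149.9] [[0.6125 0.0223 0.0978]]
nest_pin 0.55 [352.7 298.8] [[ 0.7412 -0.1918  0.0441]]
nest_pin 0.3 [ 99.2 396.1] [[ 0.447  -0.0208  0.2986]]
clamp_foot 0.82 [230.   38.5] [[0.507  0.0891 0.2321]]
```

View pics/w1.png

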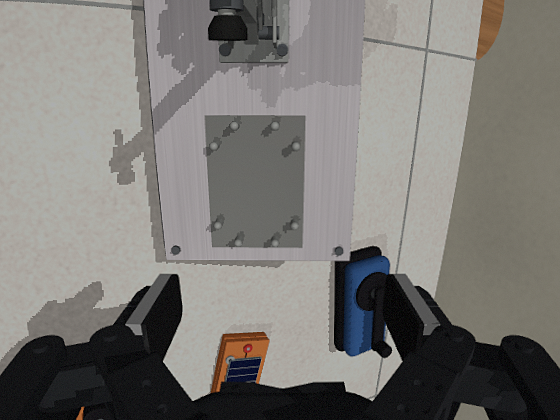

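The wrist view shows all eight pins, at about (235,125), (275,125), (213,146), (296,146), (218,225), (293,225), (238,242) and (275,242). I'll fit the nest pose to them.

```bash
python3 - <<'E'
from h import *
from scipy.optimize import least_squares
p=dict(np.load('w1.npz')); g=cv2.cvtColor(p['image'],cv2.COLOR_RGB2GRAY).astype(float)
px=np.array([(235,125),(275,125),(213,146),(296,146),(218,225),(293,225),(238,242),(275,242)],float)
nx=np.array([(-18,56),(18,56),(-37,38),(37,38),(-37,-38),(37,-38),(-18,-56),(18,-56)])/1000.
q=[]
for u,v in px.astype(int):
    w=g[v-6:v+7,u-6:u+7]; b=np.clip(w-np.percentile(w,80),0,None); yy,xx=np.mgrid[-6:7,-6:7]
    q.append((u+(b*xx).sum()/b.sum(),v+(b*yy).sum()/b.sum()))
q=np.array(q); print((q-px).round(1).tolist())
M,c=cam(p)
X=np.c_[nx,np.full(8,.013)]
def proj(W):
    rv=cv2.Rodrigues(M.T)[0]; return cv2.projectPoints(W,rv,-M.T@c,p['mtx'],p['dist'])[0].reshape(-1,2)
for fix in(True,False):
    f=lambda t:(proj(X@nestR(t[3]).T+np.r_[t[:2],.08 if fix else t[2]])-q).ravel()
    s=least_squares(f,[.58,-.01,.08,.05],loss='soft_l1'); print(fix,s.x.round(4),f(s.x).round(1).tolist())
# plate depth check
v,u=np.mgrid[160:212:4,230:282:4]; P=pts(p,np.c_[u.ravel(),v.ravel()]); k=np.linalg.svd(P-P.mean(0))[2][2]; k*=np.sign(k[2])
print('plate',P.mean(0).round(4),k.round(3),'yaw',np.arctan2(-k[1],-k[0]),np.degrees(np.arccos(k[2])))
N=nestR(s.x[3]);print('nest z of plate pts with o.z=.08',((P-np.r_[s.x[:2],.08])@N)[:,2].mean())
E
```

```text
[[-0.9, -0.3], [-0.1, -0.2], [0.5, -0.7], [0.2, -0.4], [-0.5, 0.2], [2.0, 0.5], [0.3, 5.0], [-0.0, 4.5]]
True [ 0.5802 -0.0119  0.08    0.0412] [0.0, 0.5, -0.0, 0.5, 0.1, 0.3, -0.1, 0.3, 0.2, 0.0, -0.2, 0.2, -0.3, -4.2, -0.0, -3.6]
False [ 0.5788 -0.0113  0.0838  0.0413] [-0.2, 0.1, 0.2, 0.1, -0.4, 0.1, 0.4, 0.2, -0.2, 0.9, 0.3, 1.0, -0.4, -3.2, 0.3, -2.5]
plate [ 0.5774 -0.0121  0.0806] [-0.425 -0.018  0.905] yaw 0.04247805287266644 25.158035788828542
nest z of plate pts with o.z=.08 0.001150256568032343
```

```bash
cat >> h.py <<'E'
NO=np.array([.580,-.012,.0803]); NY=.0412; N=nestR(NY)
def nest(x,y,z): return NO+N@np.array([x,y,z])
def down(a):
    """tool down, tool y at yaw a"""
    y=np.array([np.cos(a),np.sin(a),0]); z=np.array([0,0,-1.]); return R.from_matrix(np.c_[np.cross(y,z),y,z]).as_euler('xyz')
E
python3 - <<'E'
from h import *
env.movep([.507,-.436,.21],down(np.radians(-21.9))); print(env.observe()['time'],env.observe()['qpos'])
p=env.get_image('wrist'); save(p,'w2.png')
print(lamp_fit(p,[.507,-.436]))
E
```

```text
5.8667 [ 0.85223669  0.50682195 -0.29489558  1.25394574  0.14259413  1.39944384
  0.18883064]
(np.float64(0.028118818934224805), ((507.9511413574219, -434.8134765625), (98.77318572998047, 62.252906799316406), 68.28378295898438), 6573)
```

View pics/w2.png

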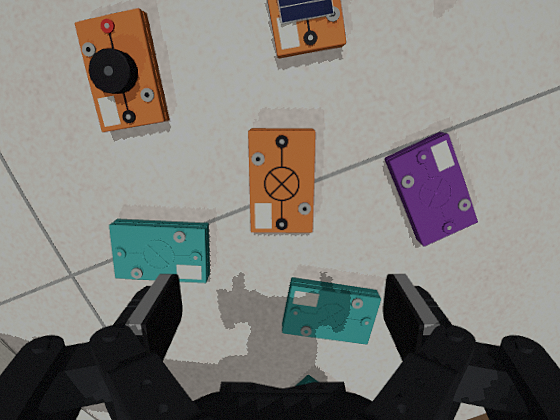

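The lamp module is at image (282,181), squared up to the fingers, with its black gap visible and neighbours clear. Next is the pick.

```bash
python3 - <<'E'
from h import *
a=np.radians(-21.7); c=[.508,-.435]
env.move_linear([*c,.05],down(a),speed=.2)
env.move_linear([*c,-.001],down(a),speed=.1)
s=env.observe();print(s['tcp_pos'],s['contact_force'])
env.grasp(40); s=env.observe();print(s['gripper_width'],s['finger_force'],s['contact_force'],s['tcp_pos'])
env.move_linear([*c,.12],down(a),speed=.15)
s=env.observe();print(s['time'],s['gripper_width'],s['contact_force'],s['tcp_pos'])
p=env.get_image('wrist');save(p,'w3.png')
print(lamp_fit(p,c))
for h in(.15,.1,.06,.0): print(h,env.ik(nest(0,0,h),toolrot(NY,1)))
E
```

```text
[ 0.50824517 -0.4351155  -0.00073177] [0.07194071 0.21509382 0.61103687]
0.06125902762380515 44.86548185348511 [-0.59602962 -0.57805416  4.1959111 ] [ 5.08532642e-01 -4.35432141e-01  3.18826702e-05]
8.875 0.061245121983295424 [-0.38759487  0.89130987 -2.27517876] [ 0.50732866 -0.43449652  0.11856627]
(np.float64(0.1462853240819033), ((508.8525695800781, -430.9557189941406), (93.20140075683594, 62.38200759887695), 68.43777465820312), 33726)
0.15 [ 0.75541536 -0.1571875  -0.69987369  2.05037338 -0.1919176   0.78300549
  0.187304  ]
0.1 [ 0.70267853 -0.0364309  -0.7075202   2.07327966 -0.06026227  0.66054782
  0.07085364]
0.06 [ 0.64585678  0.06484004 -0.68930277  2.08262287  0.06985284  0.5733506
 -0.04238148]
0.0 [ 0.51876612  0.20918122 -0.59632077  2.08225845  0.26584486  0.46015411
 -0.21336702]
```

View pics/w3.png

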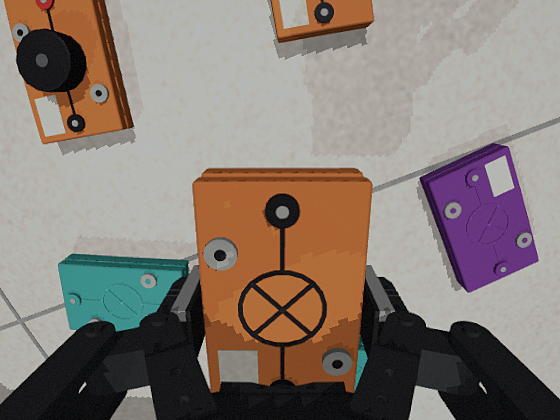

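The module is held centred and level in the fingers, filling the lower half of the frame. Carrying it to the nest.

```bash
python3 - <<'E'
from h import *
rot=toolrot(NY,1)
env.move_linear([.508,-.435,.17],speed=.2)
env.movep(nest(0,0,.11),rot)
env.move_linear(nest(0,0,.03),rot,speed=.12); env.hold(.2)
s=env.observe(); e=(s['tcp_pos']-NO)@N; print(s['time'],s['gripper_width'],'nest pos',e.round(4),s['contact_force'].round(2), s['tcp_rot']-rot)
p=env.get_image('wrist');save(p,'w4.png')
E
```

```text
11.9417 0.06138581135653454 nest pos [ 0.0006 -0.0003  0.0306] [-0.15  0.04 -1.59] [-0.00124803  0.00061822 -0.00036258]
```

View pics/w4.png

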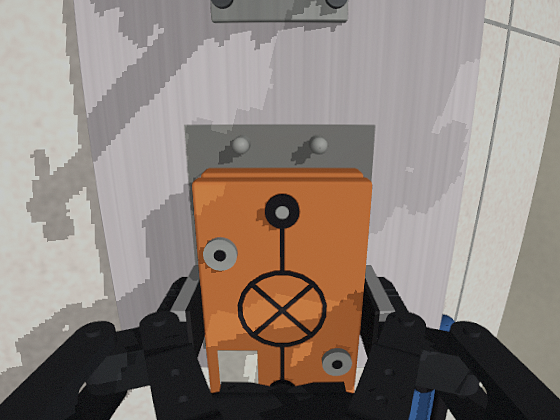

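```bash
python3 - <<'E'
from h import *
p=env.get_image('wrist'); M,c=cam(p)
W=np.array([nest(-.018,.056,.013),nest(.018,.056,.013)])
print(cv2.projectPoints(W,cv2.Rodrigues(M.T)[0],-M.T@c,np.array(p['mtx']),np.array(p['dist']))[0].reshape(-1,2))
g=cv2.cvtColor(p['image'],cv2.COLOR_RGB2GRAY)
for u in(240,319):
    w=g[130:158,u-14:u+15]; m=(w>145); v,x=np.nonzero(m); print(m.sum(),x.mean()+u-14,v.mean()+130, w.max())
for d in env.masks_of('lamp_module',p)[:1]:
    P,uv=maskpts(p,d['pixels']); L=(P-NO)@N; T=L[L[:,2]>np.percentile(L[:,2],50)-.003]
    print('cover top nest z',np.median(T[:,2]),'x',np.percentile(T[:,0],[1,99]),'ymax',np.percentile(T[:,1],99.5))
    b=L[L[:,2]<.045]; print(len(b), np.percentile(b[:,1],[90,99]) if len(b) else 0)
E
```

```text
[[240.76017644 145.36548187]
 [320.21209683 145.32637861]]
45 241.86666666666667 142.93333333333334 163
46 322.0 142.91304347826087 159
cover top nest z 0.05800940521534735 x [-0.02941945  0.03053706] ymax 0.04984568632862599
1463 [0.04995272 0.05012079]
```

```bash
python3 - <<'E'
from h import *
rot=toolrot(NY,1)
f0=env.observe()['contact_force']
z=.03
env.move_linear(nest(-.0005,.0007,.012),rot,speed=.06)
print((env.observe()['contact_force']-f0).round(2))
for z in np.arange(.004,-.0045,-.0015):
    env.move_linear(nest(-.0005,.0007,z),rot,speed=.04)
    s=env.observe(); f=(s['contact_force']-f0)@N; print(round(z,4),f.round(2),((s['tcp_pos']-NO)@N).round(4))
    if f[2]>4: break
env.open_gripper(); env.hold(.2)
s=env.observe(); print(s['time'],s['gripper_width'],(s['contact_force']).round(2))
env.move_linear(nest(-.0005,.0007,.11),rot,speed=.15)
p=env.get_image('wrist');save(p,'w5.png')
for d in env.masks_of('lamp_module',p)[:1]:
    P,uv=maskpts(p,d['pixels']); L=(P-NO)@N; T=L[L[:,2]>np.percentile(L[:,2],50)-.003]
    print(d['p'],'top z',np.median(T[:,2]),cv2.minAreaRect((T[:,:2]*1000).astype(np.float32)), 'slopes',np.linalg.lstsq(np.c_[T[:,:2],np.ones(len(T))],T[:,2],rcond=None)[0])
E
```

```text
[-0.49  0.87 -0.46]
0.004 [-0.75  1.47 -0.75] [-0.0007  0.0008  0.0038]
0.0025 [-0.25  0.4  -0.5 ] [-0.0005  0.0007  0.0025]
0.001 [-0.38  0.07 -0.43] [-0.0006  0.0007  0.0009]
-0.0005 [-1.47 -0.27  4.59] [-0.0003  0.0007 -0.0004]
14.2167 0.08526206479427023 [-0.28  0.35 -0.17]
0.73 top z 0.027081131728554884 ((-0.5486011505126953, 0.7621192932128906), (62.246498107910156, 99.59066009521484), 0.121460922062397) slopes [-0.00251975 -0.00222001  0.02721182]
```

View pics/w5.png

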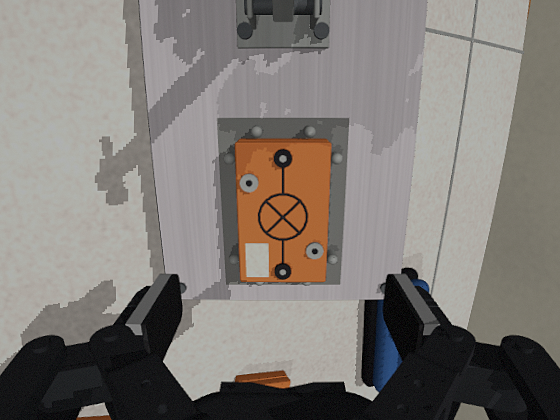

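The module is flat between all eight pins (centre (-0.5,0.8) mm, top at 27 mm, level). Now I'll plan the handle motion.

```bash
cat >> h.py <<'E'
def hpose(q,t,r=.105,back=0.):
    """TCP pose pinching the grip at handle angle q, tool tilt t; back = retreat along tool"""
    a=3.089-q; g=nest(0,.1846-r*np.cos(a),.0738+r*np.sin(a))
    rot=toolrot(NY,1,t); zt=R.from_euler('xyz',rot).as_matrix()[:,2]
    return g+zt*(-env.tcp_to_grasp-back),rot
E
python3 - <<'E'
from h import *
print('now',env.observe()['qpos'].round(2))
for x,y,z in((.56,0,.33),(.56,0,.3),(.56,.29,.33),(.54,.29,.3)):
    q=env.ik([x,y,z],down(NY)); print('via',x,y,z,None if q is None else q.round(2))
for t0,t1 in((0,.9),(.2,.9),(.3,1.)):
    print(t0,t1)
    b=env.ik(*hpose(0,t0,back=.08)); print('pre',None if b is None else b.round(2))
    for q in(-.05,.4,.8,1.2,1.5,1.78):
        j=env.ik(*hpose(q,t0+(t1-t0)*q/1.73)); print(q,None if j is None else j.round(2))
E
```

```text
now [ 0.74 -0.06 -0.73  2.07 -0.09  0.68  0.1 ]
via 0.56 0 0.33 [ 0.6   0.32 -0.87  1.34  0.25  1.59 -0.2 ]
via 0.56 0 0.3 [ 0.62  0.33 -0.89  1.4   0.26  1.53 -0.21]
via 0.56 0.29 0.33 [ 0.17  0.68 -1.33  1.12  0.67  1.77 -0.89]
via 0.54 0.29 0.3 [ 0.22  0.65 -1.31  1.24  0.63  1.68 -0.91]
0 0.9
pre [ 0.52  0.25 -1.37  1.88  0.67  0.98 -1.08]
-0.05 [ 0.35  0.5  -1.27  1.89  1.    1.01 -1.31]
0.4 [ 0.54  0.14 -1.12  1.99  0.26  0.62 -0.64]
0.8 [ 0.59 -0.03 -0.89  2.05 -0.54  0.65  0.19]
1.2 [ 0.62 -0.02 -0.68  2.08 -0.89  0.85  0.66]
1.5 [ 0.65  0.07 -0.57  2.07 -1.    1.01  0.88]
1.78 [ 0.67  0.2  -0.47  2.03 -1.04  1.15  1.03]
0.2 0.9
pre [ 0.61  0.   -1.14  1.98  0.03  0.69 -0.45]
-0.05 [ 0.47  0.33 -1.16  1.98  0.66  0.64 -0.98]
0.4 [ 0.53  0.09 -0.97  2.03 -0.21  0.54 -0.15]
0.8 [ 0.58  0.   -0.81  2.07 -0.73  0.69  0.42]
1.2 [ 0.62  0.02 -0.65  2.08 -0.95  0.89  0.74]
1.5 [ 0.65  0.09 -0.56  2.07 -1.01  1.03  0.9 ]
1.78 [ 0.67  0.19 -0.48  2.03 -1.03  1.15  1.03]
0.3 1.0
pre [ 0.59 -0.03 -1.01  2.01 -0.25  0.65 -0.15]
-0.05 [ 0.44  0.26 -1.02  2.01  0.33  0.5  -0.66]
0.4 [ 0.53  0.1  -0.9   2.06 -0.49  0.54  0.16]
0.8 [ 0.58  0.04 -0.75  2.08 -0.88  0.73  0.6 ]
1.2 [ 0.62  0.08 -0.61  2.08 -1.02  0.95  0.85]
1.5 [ 0.65  0.16 -0.52  2.05 -1.06  1.09  0.99]
1.78 [ 0.66  0.27 -0.44  2.01 -1.07  1.22  1.1 ]
```

```bash
python3 - <<'E'
from h import *
env.movep([.56,0,.32],down(NY))
env.move_linear([.55,.27,.32],down(NY),speed=.25)
env.movep(*hpose(0,.2,back=.08))
s=env.observe(); print(s['time'],s['contact_force'].round(2))
p=env.get_image('wrist');save(p,'w6.png')
for t in('clamp_handle',):
    for d in env.masks_of(t,p)[:2]:
        P,uv=maskpts(p,d['pixels']); 
        if len(P): L=(P-NO)@N; print(d['p'],np.percentile(L,[5,50,95],axis=0).round(4))
h=cv2.cvtColor(p['image'],cv2.COLOR_RGB2HSV); m=((h[...,0]<6)|(h[...,0]>174))&(h[...,1]>150)&(h[...,2]>60)
P,uv=maskpts(p,m); L=(P-NO)@N; print(len(L),np.percentile(L,[3,50,97],axis=0).round(4))
E
```

```text
18.1917 [ 0.6  -0.18 -0.19]
0.59 [[-0.0124  0.1935  0.0758]
 [-0.0007  0.2669  0.0901]
 [ 0.0096  0.3274  0.0935]]
4252 [[-0.0079  0.2376  0.0883]
 [-0.0006  0.2861  0.0912]
 [ 0.0066  0.3307  0.0939]]
```

View pics/w6.png

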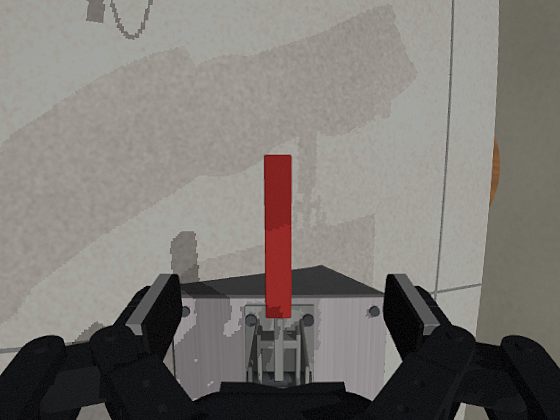

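The red bar runs up the picture from (278,318) to (278,155), midway between the fingers and within 1 mm of the prediction. Pinch and swing.

```bash
cat >> h.py <<'E'
def tl(q): return .2+.7*q/1.73
def swing(qs,f0,lim=45):
    for q in qs:
        env.move_linear(*hpose(q,tl(q)),speed=.09)
        s=env.observe(); f=(s['contact_force']-f0)@N
        print(round(q,2),f.round(1),round(s['time'],2),round(s['gripper_width'],4))
        if np.linalg.norm(f)>lim: print('stop');return
E
python3 - <<'E'
from h import *
f0=env.observe()['contact_force']
env.move_linear(*hpose(0,.2),speed=.12)
print((env.observe()['contact_force']-f0).round(2))
env.grasp(40)
s=env.observe();print(s['gripper_width'],(s['contact_force']-f0).round(2),s['finger_force'])
swing(np.r_[np.arange(.15,1.7,.17),1.7,1.75,1.79],f0)
p=env.get_image('top');save(p,'t7.png')
E
```

```text
[ 0.57 -0.63 -0.49]
0.01573118241404717 [-8.24 -5.17  6.99] 39.56057131290436
0.15 [  0.7   5.7 -16. ] 20.07 0.0153
0.32 [-2.8 -0.7  3. ] 20.44 0.0155
0.49 [-2.7  0.4 -3. ] 20.85 0.0155
0.66 [-3.7  0.5 -2.9] 21.27 0.0158
0.83 [-3.6 -1.1  0.8] 21.7 0.0153
1.0 [-6.  -1.9  8.1] 22.04 0.0156
1.17 [-7.  -4.2  8.3] 22.38 0.0153
1.34 [-6.1 -4.4  5.2] 22.73 0.0153
1.51 [-6.1 -4.1  1.4] 23.07 0.0156
1.68 [-6.5 -6.3 -2. ] 23.41 0.0153
1.7 [ -2.6   1.9 -15.1] 23.66 0.0156
1.75 [ -2.8   2.2 -16. ] 23.91 0.0153
1.79 [  1.1  14.  -21. ] 24.16 0.0154
```

```bash
cat >> h.py <<'E'
def hangle(names=('top','wrist','side')):
    for n in names:
        p=env.get_image(n); h=cv2.cvtColor(p['image'],cv2.COLOR_RGB2HSV)
        m=((h[...,0]<6)|(h[...,0]>174))&(h[...,1]>150)&(h[...,2]>50)
        P,_=maskpts(p,m)
        if not len(P): print(n,'none'); continue
        L=(P-NO)@N; L=L[(abs(L[:,0])<.02)]-[0,.1846,.0738]; r=np.hypot(L[:,1],L[:,2]); L=L[(r<.16)&(r>.045)]
        if len(L)<10: print(n,'few'); continue
        d=L.mean(0); print(n,len(L),'mean',d.round(4),'q~',round(3.089-np.arctan2(d[2],-d[1]),3))
E
python3 - <<'E'
from h import *
hangle()
f0=np.zeros(3)
swing([1.83,1.87,1.91],f0,lim=32)
hangle(('top','wrist'))
p=env.get_image('wrist');save(p,'w8.png')
E
```

```text
top 27 mean [ 0.0046 -0.0328  0.1447] q~ 1.741
wrist 5122 mean [-0.0005 -0.033   0.1395] q~ 1.75
side 13 mean [-0.0022 -0.0247  0.0586] q~ 1.917
1.83 [  6.6  28.2 -20.2] 24.61 0.0152
stop
top 28 mean [ 0.0049 -0.0315  0.1426] q~ 1.736
wrist 5266 mean [-0.0005 -0.0331  0.1376] q~ 1.754
```

View pics/w8.png

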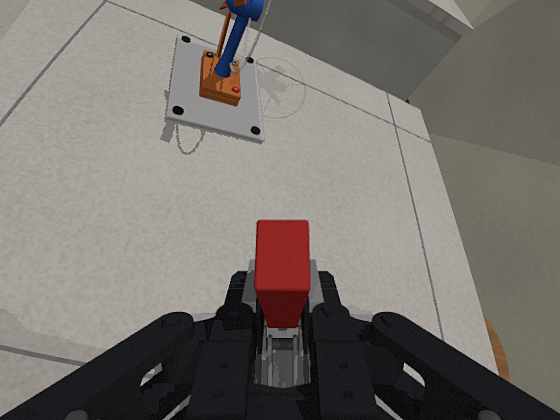

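The handle sits at about 1.74 rad. Another nudge raised the force by 14 N with no turn, so it is on its locked stop. Swinging back now.

```bash
python3 - <<'E'
from h import *
swing([1.7,1.6,1.45,1.3,1.13,.96,.79,.62,.45,.28,.14,.04,-.02,-.06],np.zeros(3),lim=38)
hangle(('wrist','top'))
E
```

```text
1.7 [-2.7  5.7 -4. ] 25.05 0.0152
1.6 [-5.   2.7  0.4] 25.31 0.0147
1.45 [-6.4  4.   1.5] 25.62 0.0151
1.3 [-5.8  4.7  0.5] 25.94 0.0155
1.13 [-5.8  4.3 -1.6] 26.28 0.0153
0.96 [-7.7  2.4  0. ] 26.62 0.0157
0.79 [-6.2  1.7 -2.6] 26.97 0.0152
0.62 [-6.  -0.5 -0.6] 27.32 0.0151
0.45 [-5.3 -0.7 -1.3] 27.71 0.0152
0.28 [-6.1  0.3 -1. ] 28.08 0.0155
0.14 [-4.2 -1.6 -4.9] 28.4 0.0154
0.04 [-7.4 -5.4  6.2] 28.67 0.0154
-0.02 [-12.7 -10.8  29.4] 28.92 0.0155
-0.06 [-22.9 -19.8  61.8] 29.17 0.0155
stop
wrist 8721 mean [-0.0005  0.1153  0.0179] q~ 0.101
top 23 mean [0.0034 0.1109 0.0163] q~ 0.093
```

```bash
python3 - <<'E'
from h import *
env.move_linear(*hpose(-.01,.2),speed=.05)
env.open_gripper(); env.hold(.2)
env.move_linear(*hpose(0,.2,back=.08),speed=.12)
hangle(('wrist','top'))
env.movep([.55,.27,.32],down(NY))
env.move_linear([.56,-.03,.32],down(NY),speed=.25)
env.movep(nest(.0,-.02,.13),toolrot(NY,1))
p=env.get_image('wrist');save(p,'w9.png')
for d in env.masks_of('lamp_module',p)[:1]:
    P,uv=maskpts(p,d['pixels']); L=(P-NO)@N; T=L[L[:,2]>np.percentile(L[:,2],50)-.003]
    print(d['p'],'top z',np.median(T[:,2]),cv2.minAreaRect((T[:,:2]*1000).astype(np.float32)),np.linalg.lstsq(np.c_[T[:,:2],np.ones(len(T))],T[:,2],rcond=None)[0])
s=env.observe();print(s['time'],s['contact_force'])
E
```

```text
wrist 4313 mean [-0.0006  0.1014  0.0173] q~ 0.116
top 53 mean [0.0036 0.0892 0.014 ] q~ 0.103
0.67 top z 0.02208384633461175 ((-0.5756072998046875, 0.8996353149414062), (62.300445556640625, 99.81590270996094), 0.10381825268268585) [-0.00214198 -0.00074827  0.02220265]
34.55 [ 0.67598404  0.00466937 -0.17561702]
```

View pics/w9.png

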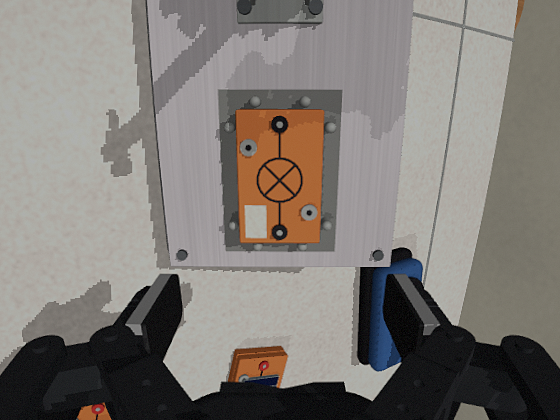

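The cover top reads 5.0 mm lower, at the 21 mm home height once the 1.1 mm depth bias is removed. The handle reads the same as at the start (0.091 m high), so the clamp is fully open and the gripper is clear.

```bash
python3 -c "
from workcell import env
print(env.sign_off())"
```

```text
the job is handed in; nothing more can be done
None
```

The job is handed in, at about 35 s of the 67 s allowed: the lamp module lies flat in the nest with its cover measured home, and the clamp was locked, then swung back fully open and let go.

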